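# Chalk drawer out, offcut drawer home

## Task

Both top drawers of the wooden small-parts cabinet stand partly open; one holds a stick of chalk, the other a round wooden disc. Push the chalk drawer out to its full opening by pressing a fingertip against the inside of its front board, and push the disc drawer fully shut. Grasp nothing and keep off the drawers' knobs, which have only just been glued on; leave the chalk and the disc lying in their drawers and everything else where it is.

Things in the scene. Friction and masses are not known exactly. Their poses are not given: they have to be found in the camera images.
- drawer_cabinet: plywood small-parts cabinet, six drawers in two columns, 145 mm deep without knobs, 300 mm wide, 205 mm high (its top board is 9 mm higher than the drawer fronts); fixed, its place and yaw differ. Origin: middle of the underside; x points from front to back (shut fronts at x = -0.064), y to the left along the front, z up. Only the two top drawers move.
- drawer_cabinet_drawer4 (a joint): how far the left top drawer stands out, m: 0 shut, 0.100 fully open (hard stops); starts at 0.060 to 0.075. It opens along the cabinet's -x, runs freely (about 0.4 N of friction), stays where left, has no catch. The gap between its front board's inner face and the cabinet is this value less 8 mm.
- drawer_cabinet_drawer5 (a joint): how far the right top drawer stands out, m: 0 shut, 0.100 fully open (hard stops); starts at 0.060 to 0.075. It opens along the cabinet's -x, runs freely (about 0.4 N of friction), stays where left, has no catch. The gap between its front board's inner face and the cabinet is this value less 8 mm.
- left_front (a point): top edge, middle, outer face of the left top drawer's front board; moves with the drawer. Axes as the cabinet's. Board: 136 mm wide, 57 mm high, 8 mm thick (inner face 8 mm behind this point). Inner drawer floor 54 mm below this point. Knob: 17 mm thick, stands 18 mm out of the front, centre 37 mm below this point.
- right_front (a point): top edge, middle, outer face of the right top drawer's front board; moves with the drawer. Axes as the cabinet's. Board: 136 mm wide, 57 mm high, 8 mm thick (inner face 8 mm behind this point). Inner drawer floor 54 mm below this point. Knob: 17 mm thick, stands 18 mm out of the front, centre 37 mm below this point.
- chalk_center (a point): centre of a loose white stick of chalk, 11 mm thick and 62 mm long, lying on the floor of one of the two top drawers in the part that is in view; which drawer differs
- disc_center (a point): centre of a loose round wooden disc (hole-saw offcut), 46 mm in diameter and 20 mm high, lying on the floor of the other top drawer; its top is about 34 mm below the drawer front's top edge
- folding_rule: bystander: folded yellow rule, 16x200x22 mm, lying loose on the cabinet's top towards its back; origin: centre of its underside
- enamel_mug: bystander: white enamel mug, 82x109x74 mm, to the left of the cabinet; origin: centre of its underside
- perch_blank_2: bystander: small wooden block, 50x95x28 mm, on the bench in front of the cabinet; origin: centre of its underside
- hole_plug_2: bystander: another wooden disc, 46 mm in diameter, 20 mm high, on the bench and not in a drawer; origin: centre of its underside
- c_clamp: bystander: green C-clamp, 88x110x20 mm, lying on the bench in front of the cabinet, to the right; origin: centre of its underside

How it is judged:
By the outcome, as a careful person would: the job done as asked, in the order asked, and still so for the second after the job is handed in, with the robot touching nothing.
It also fails if it takes over 48 s, if anything falls off the work surface, if the arm or the gripper's body presses on something with over 40 N, if the wrist force passes 120 N, or if a joint passes its speed limit or range.

## Robot

A 6-joint arm with a two-finger parallel gripper is mounted at the origin on a cart in front of the work surface, level with it; the furniture and walls round the work are solid. World frame = base frame: x ahead of the robot, y to its left, z up, the work surface at z = 0. Lengths are in m, angles in rad, forces in N, time in s.
With the tool pointing down it reaches from about 0.25 to 0.725 m from the base axis. Payload 4 kg.
Tool frame: the origin (TCP) lies between the finger pads; the fingertips stand 8 mm ahead of it and the grasp point (between the pads) lies 11 mm behind it (bot.tip_reach is the distance from the TCP to the fingertips, in m); z points along the fingers, y is the line along which they close (so a half turn about z gives the same grasp; the last joint's range is limited). The gripper opens to 85 mm and grips with 20 to 120 N. Pads are 22 mm wide; open, the fingers measure 114 mm over their backs; the gripper's body (76 mm by 85 mm) begins 54 mm behind the grasp point. The pads swing forward as they close: fully open they stand 13 mm farther back than shut.
Start: joints at [1.238, 0.241, 0.005, 1.335, 0, 1.571], TCP at [0.163, 0.473, 0.215] pointing down, gripper open.
Joint ranges: [-2.72, 2.72], [-1.05, 1.87], [-1.09, 1.28], [-1.99, 2.15], [-1.42, 1.44], [-3.14, 3.14]. Speed limits (rad/s): [2.79, 2.79, 3.14, 3.14, 3.14, 3.14].

## Interface

Orientations are given as a unit quaternion [x, y, z, w].
In Python, from workcell import bot gives the robot as it stands.
- The arm moves only by the tool move_arm, never from a script. Its argument "deltas" is a list of rows, each a list of 7 numbers: the opening, from 0 (shut) to 1 (fully open), then the shift along the tool's x, y, z in mm, then the turn, a rotation vector about the tool's x, y, z in degrees. In form: [[gripper, tx, ty, tz, ax, ay, az], ...]. A call has 1 to 10 rows; each row shifts and turns the commanded pose from where the row before left it, along the tool's axes as they then stand; what a row does not reach is not made up. A row lasts 1/12 s, in which the tool goes at most 41.7 mm and 7.16 degrees, less where a joint would pass 70% of its speed; a pose out of reach is approached as far as the arm can. A call is refused whole if a number of a shift passes 41.7 or a number of a turn 7.16, either way. A call with a gripper value outside its range is refused whole. The fingers move at their own pace and stop on an object; the grip force is fixed at half the most. Time passes only in rows, so rows that do not move let the fingers close. It gives the time, the measured TCP pose, the force, the opening and the grip force at its end, in the units of the state.
- bot.get_obs(): the state, without advancing time (a new reading comes with each control period).
- bot.camera(name): name is "scene" or "top"; returns the picture (420x560x3 uint8, blue, green, red); there is no depth.
- bot.calibration(name): a dict with "K" (3x3 intrinsics, pixels), "position" and "orientation" of the camera in the world. Camera axes: x right, y down, z forward; pixel columns grow to the right and rows downward; lengths in m; the calibration is good to about 2 mm. A picture is of the moment at which its call begins. calibration takes no time and is no camera call.
- bot.job_done(): hands the job in; it is judged then, once.
Trained networks look in the newest picture that a camera, given by its name, has taken for a name from the list of things; names that differ only in an ending like _2 or _b are one class to them, and where a whole thing is asked for, a point or a joint stands for the part that bears it (a point fixed in the world has none). Each returns a list of dicts, best first, with "conf" (0 to 1); they miss things now and then, are a little off and sometimes report something else, mostly with a low value. They report only what shows in the picture. A call takes as long as a camera call.
- bot.outline_of(query, camera): "pixels" (420x560 bool, what is visible of it) and "rect" ([left, top, width, height] in pixels, round what is visible of it).
The state is a dict: "clock": time; "joint_pos": joint angles; "joint_vel": joint speeds; "tau": joint torques, N m; "eef_pos": TCP position; "tool_rot": TCP orientation; "ft_force": force on the tool from outside, world axes, zero at the start; "ft_torque": the same for the moment, N m; "grip_width": finger opening in m; "grasp_force": force on a finger pad.
Only numpy, scipy, OpenCV 4.12 (cv2) and the standard library are available. Lean on these libraries where they do the work, as an engineer would, in place of code of your own. Each camera call takes 0.05 s, during which the arm holds its last target. There are 200 camera calls.

## Working session

There is one attempt and no reset: what is moved stays moved. The work goes in short steps, Python scripts to look and compute and a tool call to move; the robot and the scene stay as the last step left them, time stands still between calls to the robot, and variables do not carry over. Pictures are saved under pics/ and viewed, at most 10 in all, crops included, and the job is handed in when it is done.

Besides the shell and the picture viewer there is one more tool, called after "Emit:" as name([rows], argument=value, ...), one row to a line, values as JSON. move_arm: Moves the arm, as the interface text tells. Its arguments: {"type":"object","properties":{"deltas":{"type":"array","items":{"type":"array","items":{"type":"number"}}}},"required":["deltas"]}

```bash
mkdir -p pics; ls; python3 - <<'E'
from workcell import bot
import cv2,numpy as np
for n in("scene","top"):
    cv2.imwrite(f"pics/{n}0.png",bot.camera(n)); c=bot.calibration(n); print(n,np.round(c["K"],1).tolist(),np.round(c["position"],4),np.round(c["orientation"],4))
    for q in("drawer_cabinet","chalk_center","disc_center","left_front","right_front","folding_rule"):
        print(q,[(round(d["conf"],2),d["rect"]) for d in bot.outline_of(q,n)][:3])
o=bot.get_obs();print(o["clock"],o["eef_pos"],o["tool_rot"],o["grip_width"],bot.tip_reach)
E
```

```text
pics
scene [[382.5, 0.0, 283.5], [0.0, 382.5, 204.2], [0.0, 0.0, 1.0]] [ 0.3392 -0.4387  0.6621] [ 0.8814 -0.1796  0.0921 -0.4271]
drawer_cabinet [(0.72, [261.3, 158.4, 165.0, 178.0])]
chalk_center []
disc_center [(0.8, [311.2, 244.9, 21.5, 24.4])]
left_front [(0.87, [256.6, 176.9, 58.5, 65.9])]
right_front [(0.77, [285.8, 216.9, 70.7, 76.1]), (0.49, [335.6, 161.7, 61.7, 60.9])]
folding_rule [(0.81, [338.5, 159.3, 62.5, 62.5])]
top [[380.8, 0.0, 278.1], [0.0, 380.8, 210.2], [0.0, 0.0, 1.0]] [0.5554 0.1477 1.0311] [-0.6982  0.7154 -0.0101  0.0254]
drawer_cabinet [(0.59, [257.9, 127.0, 137.6, 109.7])]
chalk_center [(0.48, [276.6, 204.8, 28.8, 6.5])]
disc_center [(0.79, [348.0, 198.1, 20.1, 24.4])]
left_front [(0.61, [173.1, 199.2, 44.2, 35.7])]
right_front []
folding_rule [(0.98, [277.0, 139.8, 94.0, 8.2])]
0.7 [0.16334355 0.47258513 0.21523565] [1.65651481e-01 9.86184357e-01 3.58427617e-05 1.50345461e-06] 0.08527564005135739 0.008
```

```bash
python3 - <<'E'
import cv2
a=cv2.imread("pics/scene0.png");b=cv2.imread("pics/top0.png")
cv2.imwrite("pics/s0c.png",cv2.resize(a[140:350,220:500],None,fx=2.8,fy=2.8,interpolation=3))
cv2.imwrite("pics/t0c.png",cv2.resize(b[110:310,160:420],None,fx=3,fy=3,interpolation=3))
E
```

```text
(no output)
```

View pics/s0c.png

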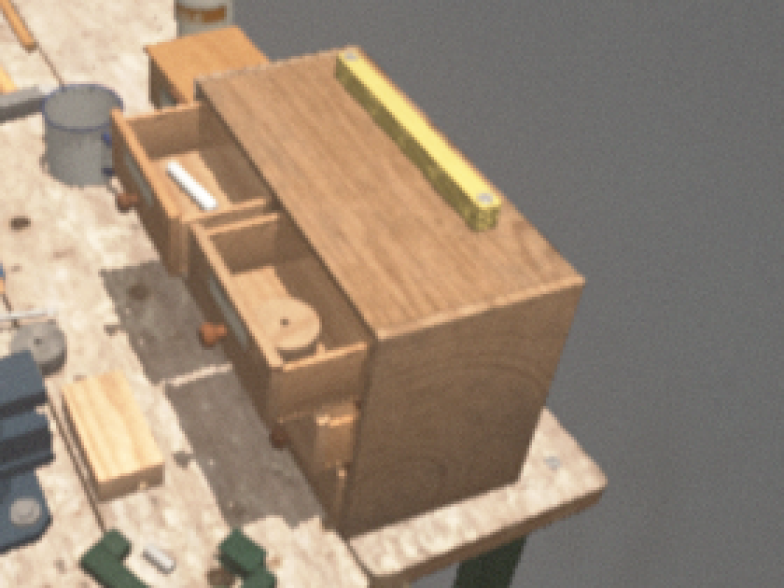

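View pics/t0c.png

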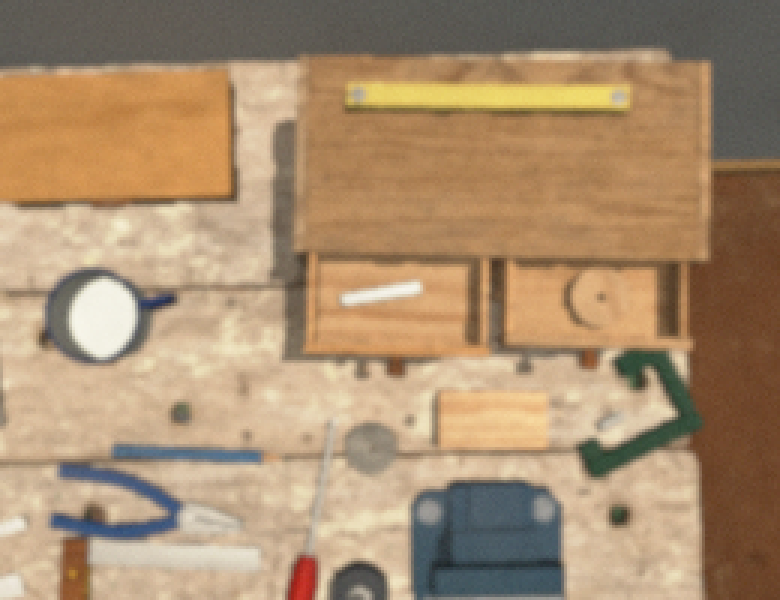

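The chalk lies in the left drawer, at crop (380,293) in the top view. The disc is in the right drawer at (597,298). The rule sits on the cabinet's back edge. Next I fit the cabinet pose and drawer openings from the corners.

```bash
cat > h.py <<'E'
import numpy as np
from scipy.spatial.transform import Rotation as R
from workcell import bot
def proj(n,P):
    c=bot.calibration(n); p=R.from_quat(c["orientation"]).inv().apply(np.atleast_2d(P)-c["position"])@np.array(c["K"]).T
    return p[:,:2]/p[:,2:]
def onplane(n,uv,z):
    c=bot.calibration(n); d=R.from_quat(c["orientation"]).apply(np.linalg.inv(c["K"])@[*uv,1]); p=np.array(c["position"])
    return p+d*(z-p[2])/d[2]
E
python3 - <<'E'
from h import *
from scipy.optimize import least_squares
T=lambda u,v:(u/3+160,v/3+110)
S=lambda u,v:(u/2.8+220,v/2.8+140)
# (camera, uv, kind): local coords; origin = top board front middle
obs=[("top",T(295,250),'c',0,.15),("top",T(710,260),'c',0,-.15),("top",T(300,57),'c',1,.15),("top",T(711,62),'c',1,-.15),
("scene",S(197,85),'c',0,.15),("scene",S(378,338),'c',0,-.15),("scene",S(583,282),'c',1,-.15),
("top",T(305,355),'l',0,1),("top",T(490,353),'l',0,-1),("scene",S(113,115),'l',0,1),("scene",S(175,222),'l',0,-1),
("top",T(503,348),'r',0,1),("top",T(692,347),'r',0,-1),("scene",S(192,232),'r',0,1),("scene",S(268,365),'r',0,-1)]
def pts(p):
    x,y,a,dl,dr,dep,yc=p; L=[]
    for n,uv,k,i,s in obs:
        if k=='c': L.append((i*dep,s,.205))
        elif k=='l': L.append((-dl,yc+.068*s,.196))
        else: L.append((-dr,-yc+.068*s,.196))
    L=np.array(L); c,s=np.cos(a),np.sin(a)
    return np.c_[x+c*L[:,0]-s*L[:,1],y+s*L[:,0]+c*L[:,1],L[:,2]]
def res(p):
    P=pts(p); return np.concatenate([proj(o[0],q)[0]-o[1] for o,q in zip(obs,P)])
s=least_squares(res,[.59,.03,0,.06,.06,.145,.07],loss='soft_l1')
print(np.round(s.x,4)); print(np.round(res(s.x).reshape(-1,2),1).tolist()); print(np.round(pts(s.x)[7:],3).tolist())
print("chalk",onplane("top",T(341,300),.1475),onplane("top",T(421,287),.1475),"disc",onplane("top",T(599,297),.162))
print("disc scene",onplane("scene",S(284,322),.162),"chalk scene",onplane("scene",S(191,186),.1475))
E
```

```text
[ 0.6277  0.0582 -0.0469  0.0711  0.0646  0.1427  0.0717]
[[-0.3, 0.1], [-0.1, -0.4], [-0.3, -0.2], [0.1, 0.4], [-1.6, -2.6], [0.7, 1.5], [0.3, 0.6], [0.5, -2.2], [1.0, -0.1], [-0.8, -1.2], [-0.8, -0.8], [0.1, -1.3], [-0.3, 0.5], [-2.3, -2.7], [0.7, 1.5]]
[[0.563, 0.201, 0.196], [0.557, 0.065, 0.196], [0.563, 0.201, 0.196], [0.557, 0.065, 0.196], [0.563, 0.058, 0.196], [0.557, -0.078, 0.196], [0.563, 0.058, 0.196], [0.557, -0.078, 0.196]]
chalk [0.60059906 0.17664629 0.1475    ] [0.60912514 0.11446794 0.1475    ] disc [ 0.59724384 -0.01960682  0.162     ]
disc scene [ 0.59921945 -0.01966031  0.162     ] chalk scene [0.60835572 0.14929176 0.1475    ]
```

Emit:
move_arm([
  [0, 0, 0, -15, 0, 0, -5.5],
  [0, 0, 0, -15, 0, 0, -5.5],
  [0, 0, 0, -15, 0, 0, -5.4],
  [0, -24, -18, 0, 0, 0, 0],
  [0, -24, -18, 0, 0, 0, 0],
  [0, -24, -18, 0, 0, 0, 0],
  [0, -24, -18, 0, 0, 0, 0],
  [0, -24, -18, 0, 0, 0, 0],
  [0, -24, -18, 0, 0, 0, 0],
  [0, -24, -18, 0, 0, 0, 0],
])

```text
clock: 1.53
eef_pos: [0.3262, 0.3379, 0.2604]
tool_rot: [0.023, 1.0, 0.0, 0.0]
ft_force: [0.7, -0.1, -0.0]
grip_width: -0.0001
grasp_force: 0.0
```

Emit:
move_arm([
  [0, -24, -18, 0, 0, 0, 0],
  [0, -24, -18, 0, 0, 0, 0],
  [0, -24, -18, 0, 0, 0, 0],
  [0, -24, -18, 0, 0, 0, 0],
  [0, -24, -18, 0, 0, 0, 0],
  [0, -24, -18, 0, 0, 0, 0],
  [0, -24, -18, 0, 0, 0, 0],
  [0, -24, -18, 0, 0, 0, 0],
  [0, 0, 0, 0, 0, 0, 0],
  [0, 0, 0, 0, 0, 0, 0],
])

```text
clock: 2.37
eef_pos: [0.5111, 0.185, 0.2597]
tool_rot: [0.025, 1.0, -0.0, -0.0]
ft_force: [-0.3, 0.5, -0.7]
grip_width: 0.0003
grasp_force: 0.0
```

Emit:
move_arm([
  [0, -20, -15, 0, 0, 0, 0],
  [0, -20, -15, 0, 0, 0, 0],
  [0, -20, -15, 0, 0, 0, 0],
  [0, -22, -16, 0, 0, 0, 0],
  [0, 0, 0, 20, 0, 0, 0],
  [0, 0, 0, 13, 0, 0, 0],
  [0, 0, 0, 0, 0, 0, 0],
  [0, 0, 0, 0, 0, 0, 0],
])

```text
clock: 3.03
eef_pos: [0.5882, 0.1222, 0.2267]
tool_rot: [0.023, 1.0, -0.0, -0.001]
ft_force: [-0.3, 0.5, 0.1]
grip_width: 0.0003
grasp_force: 0.0
```

```bash
python3 - <<'E'
from workcell import bot
import cv2
cv2.imwrite("pics/s1.png",cv2.resize(bot.camera("scene")[120:330,220:450],None,fx=2.8,fy=2.8,interpolation=3))
print(bot.get_obs()["eef_pos"])
E
```

```text
[0.58888354 0.1223159  0.22781313]
```

View pics/s1.png

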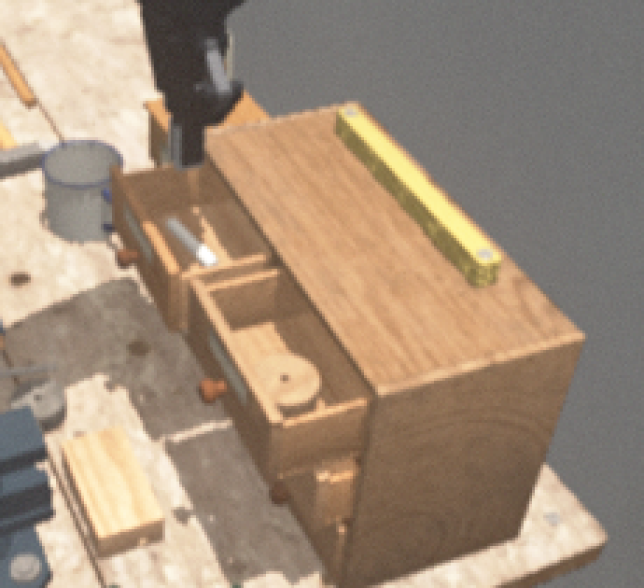

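The closed tip shows at crop (185,162), above the left drawer. I'll check this against the tip's projected position.

```bash
python3 - <<'E'
from h import *
for z in (.2198,.174): print((proj("scene",[[.5888,.1223,z]])[0]-[220,120])*2.8)
E
```

```text
[182.82251424 190.50671058]
[182.07613255 241.28615639]
```

```bash
python3 - <<'E'
from h import *
import cv2
out=[]
for n,c in(("scene",(286,180)),("top",(0,0))):
    im=bot.camera(n)
    if n=="top": c=proj(n,[[.5888,.1223,.22]])[0].astype(int)
    P=[[.5888+a,.1223+b,.2198] for a,b in((.011,.0145),(.011,-.0145),(-.011,-.0145),(-.011,.0145))]
    im=cv2.resize(im[c[1]-30:c[1]+30,c[0]-30:c[0]+30],None,fx=6,fy=6,interpolation=3)
    q=((proj(n,P)-[c[0]-30,c[1]-30]+.5)*6).astype(int)
    out+=[im,cv2.polylines(im.copy(),[q],True,(0,0,255),1)][1 if n=="top" else 0:]
cv2.imwrite("pics/z1.png",cv2.resize(np.hstack(out),(798,266)))
E
```

```text
(no output)
```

View pics/z1.png

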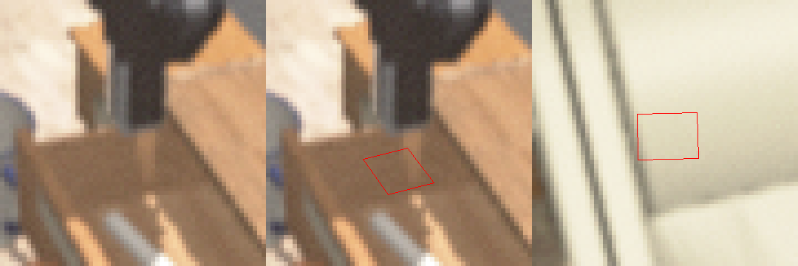

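```bash
python3 - <<'E'
from h import *
import cv2
o=bot.get_obs();print(o["eef_pos"],o["tool_rot"],o["joint_pos"])
im=bot.camera("scene"); k=4.5; x0,y0=230,70
a=cv2.resize(im[y0:y0+125,x0:x0+170],None,fx=k,fy=k,interpolation=3)
Rm=R.from_quat(o["tool_rot"]).as_matrix()
for d,c in((8,(0,0,255)),(-11,(0,255,0)),(-65,(255,0,0)),(-150,(0,255,255))):
    P=[o["eef_pos"]+Rm@np.array([sx,sy,d])/1000 for sx,sy in((11,14.5),(11,-14.5),(-11,-14.5),(-11,14.5))]
    cv2.polylines(a,[((proj("scene",P)-[x0,y0]+.5)*k).astype(int)],True,c,1)
cv2.imwrite("pics/z2.png",a)
E
```

```text
[0.5896105  0.12224359 0.2287018 ] [2.26787513e-02 9.99742216e-01 2.83931444e-04 1.04617875e-03] [2.04389375e-01 4.43051044e-01 3.28807062e-01 1.45438586e+00
 8.22464477e-05 2.49750883e-01]
```

View pics/z2.png

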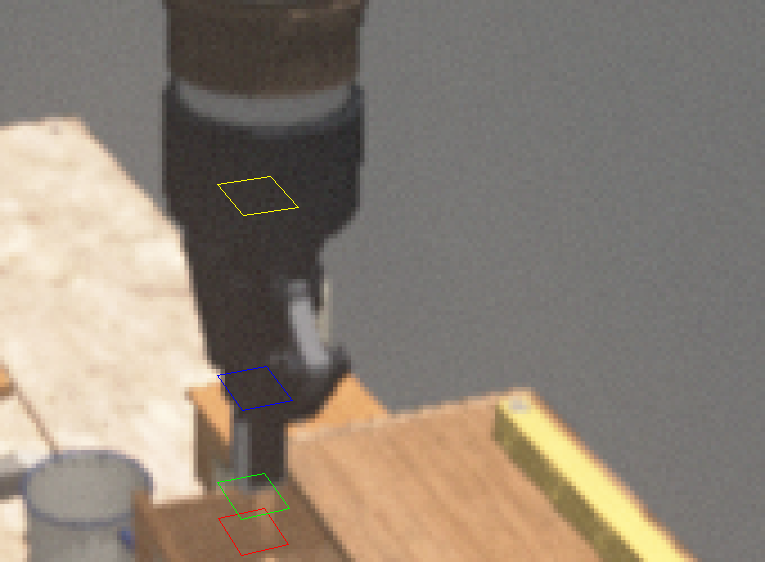

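The tip shows higher in the picture than its projection. Going down to the planned depth is safe either way, so I'll descend and look again.

Emit:
move_arm([
  [0, 0, 0, 15, 0, 0, 0],
  [0, 0, 0, 15, 0, 0, 0],
  [0, 0, 0, 15, 0, 0, 0],
  [0, 0, 0, 0, 0, 0, 0],
  [0, 0, 0, 0, 0, 0, 0],
])

```text
clock: 3.65
eef_pos: [0.5891, 0.1215, 0.1824]
tool_rot: [0.023, 1.0, -0.0, -0.0]
ft_force: [0.2, 0.7, -0.1]
grip_width: 0.0004
grasp_force: 0.0
```

```bash
cat >> h.py <<'E'
import cv2
def snap(name,x0=230,y0=120,w=170,h=125,k=4.5,marks=((8,(0,0,255)),(-11,(0,255,0)),(-65,(255,0,0)))):
    o=bot.get_obs();print(np.round(o["clock"],2),np.round(o["eef_pos"],4),np.round(o["ft_force"],1),np.round(o["joint_pos"],3))
    a=cv2.resize(bot.camera("scene")[y0:y0+h,x0:x0+w],None,fx=k,fy=k,interpolation=3)
    Rm=R.from_quat(o["tool_rot"]).as_matrix()
    for d,c in marks:
        P=[o["eef_pos"]+Rm@np.array([sx,sy,d])/1000 for sx,sy in((11,14.5),(11,-14.5),(-11,-14.5),(-11,14.5))]
        cv2.polylines(a,[((proj("scene",P)-[x0,y0]+.5)*k).astype(int)],True,c,1)
    cv2.imwrite(f"pics/{name}.png",a)
E
python3 -c "from h import *;snap('z3')"
```

```text
3.65 [0.5891 0.1215 0.1824] [ 0.2  0.7 -0.1] [ 0.203  0.459  0.234  1.346 -0.     0.25 ]
```

View pics/z3.png

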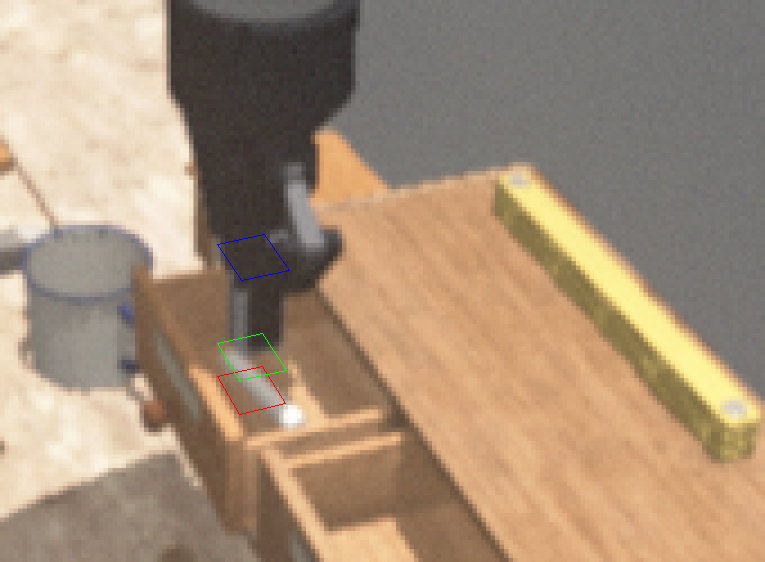

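The chalk shows through the predicted tip square, so the real tip is higher or offset. The top camera, nearly straight overhead, can tell which.

```bash
python3 - <<'E'
from h import *
im=bot.camera("top");k=3.5;x0,y0=220,110
a=cv2.resize(im[y0:y0+160,x0:x0+190],None,fx=k,fy=k,interpolation=3)
for z,c in((.25,(0,0,255)),(.35,(0,255,0)),(.5,(255,0,0))):
    P=[[.589+.038*np.cos(t),.1215+.038*np.sin(t),z] for t in np.linspace(0,6.28,30)]
    cv2.polylines(a,[((proj("top",P)-[x0,y0]+.5)*k).astype(int)],True,c,1)
cv2.imwrite("pics/t3.png",a)
E
```

```text
(no output)
```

View pics/t3.png

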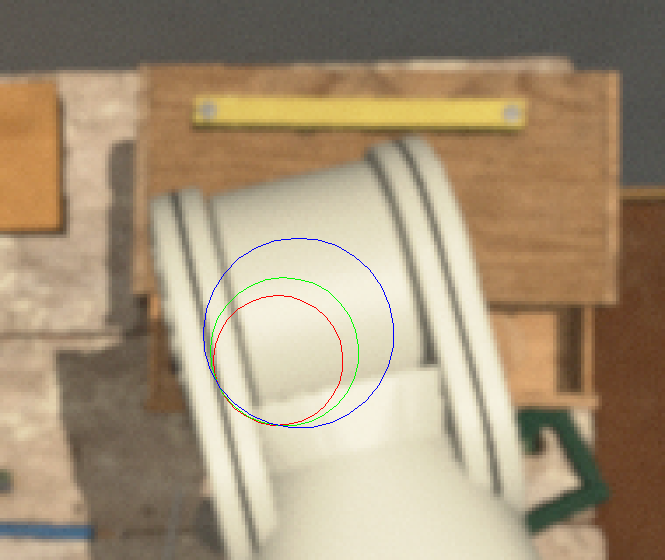

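The wrist sits where it should in x and y, so the tip is about 30 mm higher than predicted. I'll shift clear of the chalk, descend gently and watch the force.

Emit:
move_arm([
  [0, 5, -17, 0, 0, 0, 0],
  [0, 0, 0, 4, 0, 0, 0],
  [0, 0, 0, 4, 0, 0, 0],
  [0, 0, 0, 4, 0, 0, 0],
  [0, 0, 0, 4, 0, 0, 0],
  [0, 0, 0, 4, 0, 0, 0],
  [0, 0, 0, 3, 0, 0, 0],
  [0, 0, 0, 0, 0, 0, 0],
  [0, 0, 0, 0, 0, 0, 0],
])

```text
clock: 4.5
eef_pos: [0.5835, 0.1048, 0.1588]
tool_rot: [0.023, 1.0, -0.0, -0.0]
ft_force: [-0.5, -0.2, -0.5]
grip_width: 0.0
grasp_force: 0.0
```

```bash
python3 -c "from h import *;snap('z4',marks=((8,(0,0,255)),(-22,(0,255,0))))"
```

```text
4.5 [0.5835 0.1048 0.1588] [-0.5 -0.2 -0.5] [0.178 0.453 0.162 1.281 0.    0.224]
```

View pics/z4.png

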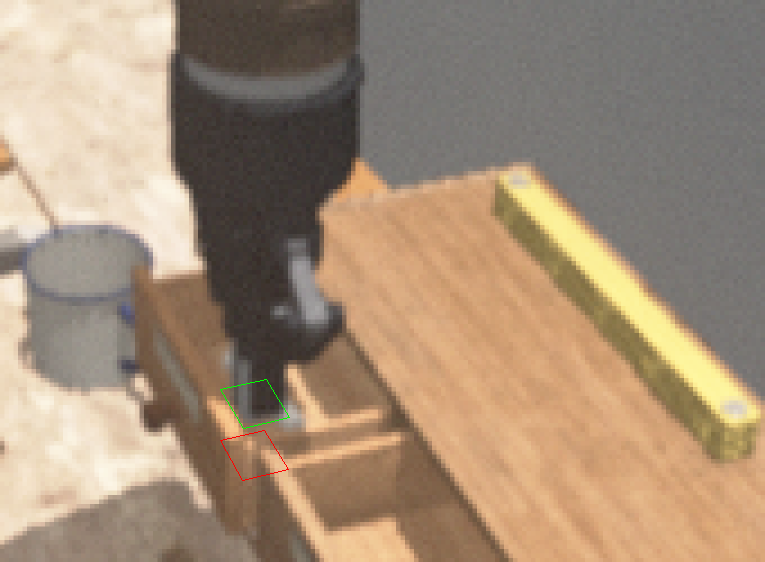

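The tip now shows at crop (260,420), just inside the front board at about z 0.18 and clear of the chalk. This confirms the roughly 30 mm offset. Next I push outward slowly.

Emit:
move_arm([
  [0, 0, 0, 2, 0, 0, 0],
  [0, 0, 0, 2, 0, 0, 0],
  [0, 2, 0, 0, 0, 0, 0],
  [0, 2, 0, 0, 0, 0, 0],
  [0, 2, 0, 0, 0, 0, 0],
  [0, 2, 0, 0, 0, 0, 0],
  [0, 2, 0, 0, 0, 0, 0],
  [0, 2, 0, 0, 0, 0, 0],
  [0, 2, 0, 0, 0, 0, 0],
  [0, 2, 0, 0, 0, 0, 0],
])

```text
clock: 5.38
eef_pos: [0.5676, 0.1054, 0.1554]
tool_rot: [0.023, 1.0, 0.0, 0.0]
ft_force: [0.5, -0.1, -0.0]
grip_width: 0.0
grasp_force: 0.2
```

Emit:
move_arm([
  [0, 2, 0, 0, 0, 0, 0],
  [0, 2, 0, 0, 0, 0, 0],
  [0, 2, 0, 0, 0, 0, 0],
  [0, 2, 0, 0, 0, 0, 0],
  [0, 0, 0, 0, 0, 0, 0],
])

```text
clock: 5.8
eef_pos: [0.5592, 0.1057, 0.1552]
tool_rot: [0.023, 1.0, -0.0, -0.0]
ft_force: [0.3, -0.2, -0.0]
grip_width: -0.0002
grasp_force: 0.0
```

```bash
python3 -c "
from h import *
snap('z5',marks=())
for n in ('scene','top'):
  bot.camera(n)
  for q in ('left_front','right_front','chalk_center'): print(n,q,[(round(d['conf'],2),np.round(d['rect'])) for d in bot.outline_of(q,n)][:2])"
```

```text
5.8 [0.5592 0.1057 0.1552] [ 0.3 -0.2 -0. ] [0.187 0.408 0.083 1.247 0.    0.233]
scene left_front [(0.92, array([252., 179.,  63.,  64.]))]
scene right_front [(0.96, array([286., 216.,  67.,  78.]))]
scene chalk_center []
top left_front [(0.92, array([260., 194.,  26.,  40.])), (0.25, array([258., 126., 139., 111.]))]
top right_front [(0.92, array([366., 200.,  26.,  28.])), (0.33, array([260., 193.,  25.,  42.]))]
top chalk_center [(0.6, array([173., 201.,  42.,  29.]))]
```

View pics/z5.png

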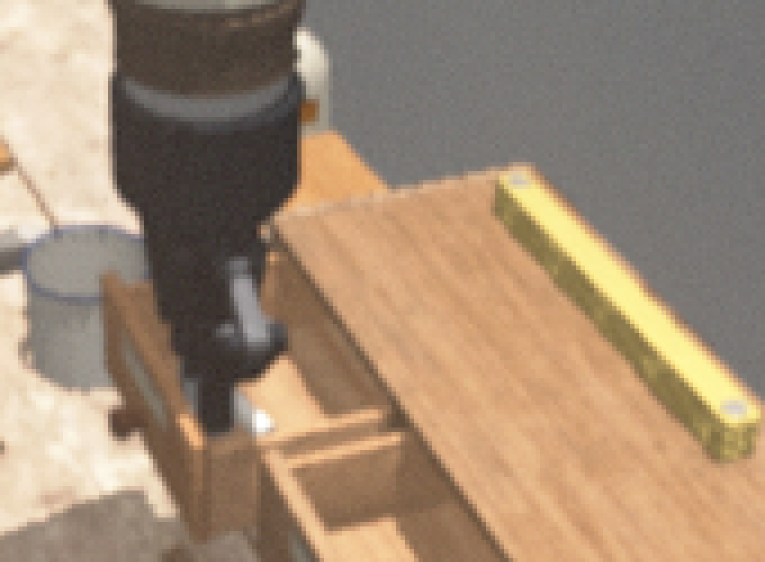

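The left drawer follows the finger and the chalk moves with it, its end at (262,420). I'll continue to the stop.

Emit:
move_arm([
  [0, 2, 0, 0, 0, 0, 0],
  [0, 2, 0, 0, 0, 0, 0],
  [0, 2, 0, 0, 0, 0, 0],
  [0, 1, 0, 0, 0, 0, 0],
  [0, 1, 0, 0, 0, 0, 0],
  [0, 1, 0, 0, 0, 0, 0],
  [0, 0, 0, 0, 0, 0, 0],
])

```text
clock: 6.83
eef_pos: [0.5504, 0.1062, 0.1553]
tool_rot: [0.023, 1.0, 0.0, -0.0]
ft_force: [-0.0, -1.1, 0.8]
grip_width: -0.0002
grasp_force: 0.0
```

Emit:
move_arm([
  [0, 1, 0, 0, 0, 0, 0],
  [0, 1, 0, 0, 0, 0, 0],
  [0, 0, 0, 0, 0, 0, 0],
])

```text
clock: 7.08
eef_pos: [0.5485, 0.1062, 0.1553]
tool_rot: [0.023, 1.0, 0.0, -0.0]
ft_force: [-0.5, 0.3, -0.5]
grip_width: 0.0
grasp_force: 0.0
```

Emit:
move_arm([
  [0, 1, 0, 0, 0, 0, 0],
  [0, 1, 0, 0, 0, 0, 0],
  [0, 0, 0, 0, 0, 0, 0],
])

```text
clock: 7.33
eef_pos: [0.5466, 0.1063, 0.1552]
tool_rot: [0.023, 1.0, 0.0, 0.0]
ft_force: [0.8, -0.3, 0.4]
grip_width: -0.0002
grasp_force: 0.1
```

Emit:
move_arm([
  [0, 1, 0, 0, 0, 0, 0],
  [0, 1, 0, 0, 0, 0, 0],
  [0, 0, 0, 0, 0, 0, 0],
])

```text
clock: 7.58
eef_pos: [0.5467, 0.1064, 0.1554]
tool_rot: [0.023, 1.0, -0.0, 0.002]
ft_force: [6.3, -0.2, -4.4]
grip_width: 0.0001
grasp_force: 3.0
```

Hard stop reached: the TCP is stuck at 0.5467 with 6 N. I'll back off, lift, and go over to the front of the disc drawer, right of its knob.

Emit:
move_arm([
  [0, -5, 0, 0, 0, 0, 0],
  [0, -5, 0, 0, 0, 0, 0],
  [0, 0, 0, -15, 0, 0, 0],
  [0, 0, 0, -20, 0, 0, 0],
  [0, 0, 0, -20, 0, 0, 0],
  [0, 0, 0, -20, 0, 0, 0],
  [0, 5, -20, 0, 0, 0, 0],
  [0, 5, -20, 0, 0, 0, 0],
  [0, 5, -20, 0, 0, 0, 0],
  [0, 5, -20, 0, 0, 0, 0],
])

```text
clock: 8.42
eef_pos: [0.5305, 0.0264, 0.2302]
tool_rot: [0.023, 1.0, 0.0, -0.0]
ft_force: [0.5, 0.4, 1.5]
grip_width: -0.0002
grasp_force: 0.0
```

Emit:
move_arm([
  [0, 5, -20, 0, 0, 0, 0],
  [0, 5, -20, 0, 0, 0, 0],
  [0, 0, -20, 0, 0, 0, 0],
  [0, 0, -14, 0, 0, 0, 0],
  [0, 0, 0, 0, 0, 0, 0],
])

```text
clock: 8.83
eef_pos: [0.5171, -0.0488, 0.2303]
tool_rot: [0.025, 1.0, -0.0, -0.0]
ft_force: [-0.5, 0.6, 0.3]
grip_width: -0.0001
grasp_force: 0.0
```

```bash
python3 -c "from h import *;snap('z6',240,100,180,135,4.4,marks=((8,(0,0,255)),(-24,(0,255,0))))"
```

```text
8.83 [ 0.5171 -0.0488  0.2303] [-0.5  0.6  0.3] [-9.400e-02  2.740e-01  8.900e-02  1.386e+00 -1.000e-03 -4.400e-02]
```

View pics/z6.png

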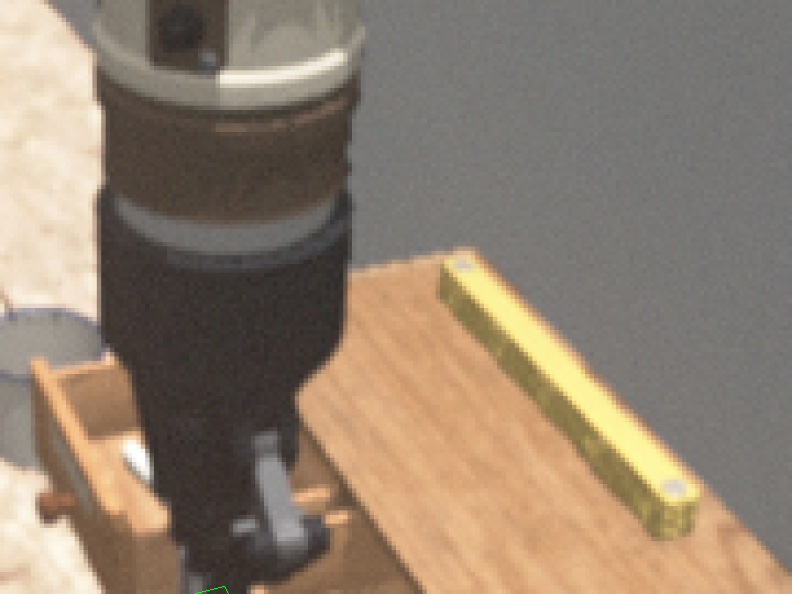

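No picture views are left, so I'll use numbers and forces from here. The left drawer stands wide open with the chalk in it. I descend in front of the disc drawer, tilt 7° so the fingertip leads, and push.

Emit:
move_arm([
  [0, 0, 0, 18, 0, 0, 0],
  [0, 0, 0, 18, 0, 0, 0],
  [0, 0, 0, 18, 0, 0, 0],
  [0, 0, 0, 18, 0, 0, 0],
  [0, 0, 0, 0, 0, -7, 0],
  [0, -5, 0, 0.6, 0, 0, 0],
  [0, -5, 0, 0.6, 0, 0, 0],
  [0, -5, 0, 0.6, 0, 0, 0],
  [0, -5, 0, 0.6, 0, 0, 0],
  [0, 0, 0, 0, 0, 0, 0],
])

```text
clock: 9.72
eef_pos: [0.5418, -0.0474, 0.1611]
tool_rot: [0.023, 0.998, -0.002, 0.064]
ft_force: [-0.1, 0.2, -0.0]
grip_width: -0.0
grasp_force: 0.0
```

Emit:
move_arm([
  [0, -3, 0, 0.4, 0, 0, 0],
  [0, -3, 0, 0.4, 0, 0, 0],
  [0, -3, 0, 0.4, 0, 0, 0],
  [0, -3, 0, 0.4, 0, 0, 0],
  [0, -3, 0, 0.4, 0, 0, 0],
  [0, -3, 0, 0.4, 0, 0, 0],
  [0, -3, 0, 0.4, 0, 0, 0],
  [0, -3, 0, 0.4, 0, 0, 0],
  [0, 0, 0, 0, 0, 0, 0],
])

```text
clock: 10.47
eef_pos: [0.5626, -0.0486, 0.158]
tool_rot: [0.023, 0.998, -0.001, 0.061]
ft_force: [-0.3, 0.1, 0.6]
grip_width: 0.0
grasp_force: 0.0
```

```bash
python3 -c "
from h import *
o=bot.get_obs();print(o['eef_pos'],o['ft_force'])
for n in ('scene','top'):
  bot.camera(n)
  for q in ('left_front','right_front','disc_center','chalk_center'): print(n,q,[(round(d['conf'],2),np.round(d['rect'])) for d in bot.outline_of(q,n)][:2])"
```

```text
[ 0.56256729 -0.04860269  0.15799572] [-0.34189073  0.12589152  0.56084163]
scene left_front [(0.67, array([248., 181.,  44.,  64.]))]
scene right_front [(0.58, array([296., 224.,  61.,  66.]))]
scene disc_center [(0.59, array([324., 244.,  16.,  28.])), (0.42, array([337., 158.,  62.,  64.]))]
scene chalk_center []
top left_front [(0.79, array([261., 192.,  62.,  57.]))]
top right_front [(0.78, array([327., 198.,  64.,  29.]))]
top disc_center [(0.66, array([348., 196.,  23.,  18.]))]
top chalk_center [(0.54, array([274., 218.,  29.,   4.])), (0.31, array([277., 250.,  17.,  17.]))]
```

Emit:
move_arm([
  [0, -3, 0, 0.4, 0, 0, 0],
  [0, -3, 0, 0.4, 0, 0, 0],
  [0, -3, 0, 0.4, 0, 0, 0],
  [0, -3, 0, 0.4, 0, 0, 0],
  [0, -3, 0, 0.4, 0, 0, 0],
  [0, -3, 0, 0.4, 0, 0, 0],
  [0, -3, 0, 0.4, 0, 0, 0],
  [0, -3, 0, 0.4, 0, 0, 0],
  [0, -3, 0, 0.4, 0, 0, 0],
  [0, 0, 0, 0, 0, 0, 0],
])

```text
clock: 11.8
eef_pos: [0.5898, -0.0498, 0.1577]
tool_rot: [0.023, 0.998, -0.001, 0.061]
ft_force: [0.6, -0.1, -0.1]
grip_width: -0.0002
grasp_force: 0.0
```

Emit:
move_arm([
  [0, -3, 0, 0.4, 0, 0, 0],
  [0, -3, 0, 0.4, 0, 0, 0],
  [0, -3, 0, 0.4, 0, 0, 0],
  [0, -2, 0, 0.3, 0, 0, 0],
  [0, -2, 0, 0.3, 0, 0, 0],
  [0, 0, 0, 0, 0, 0, 0],
])

```text
clock: 12.3
eef_pos: [0.6027, -0.0504, 0.1575]
tool_rot: [0.023, 0.998, -0.001, 0.061]
ft_force: [-0.4, -0.6, -0.2]
grip_width: -0.0
grasp_force: 0.0
```

Emit:
move_arm([
  [0, -1.5, 0, 0.2, 0, 0, 0],
  [0, -1.5, 0, 0.2, 0, 0, 0],
  [0, -1.5, 0, 0.2, 0, 0, 0],
  [0, -1.5, 0, 0.2, 0, 0, 0],
  [0, 0, 0, 0, 0, 0, 0],
])

```text
clock: 12.72
eef_pos: [0.6086, -0.0507, 0.1575]
tool_rot: [0.023, 0.998, -0.001, 0.061]
ft_force: [-0.4, 0.8, -0.7]
grip_width: -0.0001
grasp_force: 0.0
```

Emit:
move_arm([
  [0, -1, 0, 0.1, 0, 0, 0],
  [0, -1, 0, 0.1, 0, 0, 0],
  [0, 0, 0, 0, 0, 0, 0],
])

```text
clock: 12.97
eef_pos: [0.6104, -0.0508, 0.1575]
tool_rot: [0.023, 0.998, -0.001, 0.061]
ft_force: [0.4, -0.0, 0.5]
grip_width: -0.0002
grasp_force: 0.0
```

Emit:
move_arm([
  [0, -1, 0, 0.1, 0, 0, 0],
  [0, -1, 0, 0.1, 0, 0, 0],
  [0, 0, 0, 0, 0, 0, 0],
])

```text
clock: 13.22
eef_pos: [0.6118, -0.0509, 0.1575]
tool_rot: [0.023, 0.998, -0.001, 0.06]
ft_force: [-1.0, -0.6, 1.0]
grip_width: -0.0001
grasp_force: 1.1
```

Emit:
move_arm([
  [0, -1, 0, 0.1, 0, 0, 0],
  [0, -1, 0, 0.1, 0, 0, 0],
  [0, 0, 0, 0, 0, 0, 0],
])

```text
clock: 13.47
eef_pos: [0.6119, -0.0509, 0.1573]
tool_rot: [0.023, 0.998, -0.001, 0.059]
ft_force: [-8.2, 0.7, 4.1]
grip_width: -0.0001
grasp_force: 4.0
```

Emit:
move_arm([
  [0, -1, 0, 0.1, 0, 0, 0],
  [0, 0, 0, 0, 0, 0, 0],
  [0, 0, 0, 0, 0, 0, 0],
])

```text
clock: 13.72
eef_pos: [0.6119, -0.0509, 0.1573]
tool_rot: [0.023, 0.998, -0.001, 0.058]
ft_force: [-10.8, 0.6, 5.6]
grip_width: 0.0002
grasp_force: 5.3
```

Emit:
move_arm([
  [0, 5, 0, -0.6, 0, 0, 0],
  [0, 10, 0, -1.2, 0, 0, 0],
  [0, 15, 0, -1.8, 0, 0, 0],
  [0, 20, 0, -2.4, 0, 0, 0],
  [0, 20, 0, -2.4, 0, 0, 0],
  [0, 10, 0, -25, 0, 0, 0],
  [0, 10, 0, -30, 0, 0, 0],
  [0, 15, 0, -30, 0, 0, 0],
  [0, 25, 0, -20, 0, 0, 0],
  [0, 25, 0, 0, 0, 0, 0],
])

```text
clock: 14.55
eef_pos: [0.4505, -0.0435, 0.2566]
tool_rot: [0.023, 0.998, -0.002, 0.067]
ft_force: [0.2, -0.4, 0.0]
grip_width: -0.0
grasp_force: 0.0
```

Emit:
move_arm([
  [0, 25, 0, 0, 0, 0, 0],
  [0, 25, 0, 0, 0, 0, 0],
  [0, 25, 0, 0, 0, 0, 0],
  [0, 0, 0, 0, 0, 0, 0],
  [0, 0, 0, 0, 0, 0, 0],
])

```text
clock: 14.97
eef_pos: [0.3733, -0.0398, 0.2428]
tool_rot: [0.023, 0.998, -0.002, 0.062]
ft_force: [0.8, -0.3, 0.0]
grip_width: 0.0001
grasp_force: 0.0
```

```bash
python3 - <<'E'
from h import *
o=bot.get_obs();print(o['clock'],o['eef_pos'],o['ft_force'])
im={}
for n in ('scene','top'):
  im[n]=bot.camera(n); cv2.imwrite(f"pics/end_{n}.png",im[n])
  for q in ('left_front','right_front','disc_center','chalk_center','folding_rule','enamel_mug','perch_blank_2','c_clamp'): print(n,q,[(round(d['conf'],2),np.round(d['rect'])) for d in bot.outline_of(q,n)][:2])
# change mask before/after in top view along the columns of both drawers
a=cv2.imread("pics/top0.png"); d=cv2.absdiff(cv2.GaussianBlur(a,(3,3),0),cv2.GaussianBlur(im["top"],(3,3),0)).max(2)>35
for c0,c1 in((265,320),(330,388)): 
    r=d[185:245,c0:c1].mean(1); print([int(9*x) for x in r])
# brightness profile along row (top), rows 185..245, right drawer & left drawer cols
for c0,c1 in((300,316),(370,385),(335,350)): print(c0,im["top"][185:245,c0:c1].mean((1,2)).astype(int).tolist())
E
```

```text
14.9667 [ 0.37330832 -0.03979063  0.2427552 ] [ 0.845725   -0.33242181  0.02539225]
scene left_front [(0.75, array([246., 177.,  71.,  66.]))]
scene right_front [(0.92, array([315., 217.,  39.,  68.])), (0.35, array([247., 160., 181., 177.]))]
scene disc_center []
scene chalk_center [(0.28, array([336., 159.,  63.,  63.]))]
scene folding_rule [(0.94, array([338., 160.,  62.,  61.]))]
scene enamel_mug [(0.79, array([234., 170.,  30.,  34.]))]
scene perch_blank_2 [(0.57, array([240., 274.,  41.,  49.])), (0.2, array([339., 158.,  59.,  63.]))]
scene c_clamp [(0.57, array([250., 330.,  63.,  49.]))]
top left_front [(0.97, array([260., 192.,  65.,  57.]))]
top right_front [(0.63, array([326., 199.,  67.,   8.]))]
top disc_center []
top chalk_center [(0.66, array([274., 217.,  28.,   6.])), (0.3, array([304., 240.,  39.,  23.]))]
top folding_rule [(0.71, array([278., 135.,  91.,  11.]))]
top enamel_mug [(0.86, array([174., 200.,  44.,  35.]))]
top perch_blank_2 [(0.67, array([307., 239.,  39.,  23.]))]
top c_clamp [(0.9, array([352., 226.,  45.,  42.]))]
[0, 0, 0, 0, 0, 0, 0, 0, 0, 0, 0, 
[... 520 characters left out ...]
, 169, 171, 168, 158, 149, 148, 158, 168, 172, 171, 167, 161, 159, 157, 150, 147, 153, 160, 170, 179, 180, 176]
370 [137, 134, 134, 134, 136, 135, 133, 131, 133, 135, 133, 117, 90, 70, 76, 91, 103, 117, 136, 147, 150, 154, 168, 183, 182, 167, 153, 166, 184, 188, 191, 194, 197, 199, 201, 200, 196, 194, 188, 174, 148, 111, 87, 79, 78, 74, 73, 79, 87, 91, 94, 93, 95, 104, 120, 139, 155, 163, 168, 177]
335 [135, 135, 138, 141, 142, 143, 142, 139, 140, 139, 127, 96, 74, 82, 99, 106, 116, 142, 162, 166, 165, 173, 184, 187, 172, 132, 99, 95, 108, 132, 153, 157, 155, 157, 168, 180, 183, 181, 181, 186, 191, 193, 198, 203, 202, 195, 187, 184, 183, 183, 183, 183, 186, 190, 189, 191, 195, 194, 187, 179]
```

```bash
python3 - <<'E'
from h import *
F=np.array([.6277,.0582]);X=np.array([.9989,-.0469]);Y=np.array([.0469,.9989])
def W(x,y,z): return [*(F+X*x+Y*y),z]
for n in("scene","top"):
  for d in(0,.004,.008):
    P=[W(-d,-.0717+s*.068,z) for z in(.196,.139) for s in(1,-1)]; print(n,d,np.round(proj(n,P),1).tolist())
  print("cab edge",np.round(proj(n,[W(0,-.004,.205),W(0,-.14,.205)]),1).tolist(),"left d=.1",np.round(proj(n,[W(-.1,.0717+s*.068,z) for z in(.196,.139) for s in(1,-1)]),1).tolist())
b=bot.outline_of("right_front","scene")[0]["pixels"]; v,u=np.nonzero(b); h=cv2.convexHull(np.c_[u,v].astype(np.int32))
print("scene outline corners",cv2.approxPolyDP(h,2.5,True)[:,0].tolist())
b=bot.outline_of("left_front","scene")[0]["pixels"]; v,u=np.nonzero(b); print("left",cv2.approxPolyDP(cv2.convexHull(np.c_[u,v].astype(np.int32)),2.5,True)[:,0].tolist())
# horizontal profile across the front in the scene at mid height of right front, away from knob
s=cv2.imread("pics/end_scene.png"); t=np.arange(-.03,.0301,.002)
for y in(-.03,-.11):
  q=[proj("scene",W(x,y,.196))[0] for x in t]; print(y,[int(cv2.getRectSubPix(s,(1,1),tuple(map(float,p))).mean()) for p in q])
E
```

```text
scene 0 [[317.7, 212.7], [352.0, 261.7], [315.9, 234.5], [348.1, 284.2]]
scene 0.004 [[315.8, 213.1], [349.8, 262.3], [314.1, 235.0], [346.0, 284.8]]
scene 0.008 [[313.9, 213.6], [347.7, 262.9], [312.3, 235.5], [344.0, 285.5]]
cab edge [[318.1, 209.1], [352.7, 258.0]] left d=.1 [[246.6, 182.5], [267.1, 222.0], [247.9, 203.6], [267.6, 244.1]]
top 0 [[328.2, 195.2], [390.6, 196.6], [325.6, 197.4], [384.0, 198.6]]
top 0.004 [[328.2, 197.1], [390.6, 198.4], [325.6, 199.1], [383.9, 200.4]]
top 0.008 [[328.2, 198.9], [390.6, 200.2], [325.5, 200.8], [383.9, 202.1]]
cab edge [[328.8, 194.9], [391.9, 196.2]] left d=.1 [[261.9, 239.4], [324.1, 240.9], [263.4, 238.7], [321.7, 240.1]]
scene outline corners [[348, 281], [323, 253], [316, 234], [319, 215], [351, 259]]
left [[315, 227], [267, 241], [248, 216], [248, 183], [293, 178], [315, 209]]
-0.03 [116, 114, 114, 115, 109, 102, 95, 86, 85, 86, 86, 89, 92, 91, 95, 104, 101, 107, 140, 171, 178, 175, 176, 180, 180, 175, 171, 169, 170, 171, 173]
-0.11 [82, 80, 83, 83, 87, 85, 83, 86, 93, 104, 114, 118, 109, 93, 92, 108, 104, 98, 131, 161, 169, 168, 166, 169, 166, 167, 171, 171, 173, 172, 166]
```

```bash
python3 -c "
from workcell import bot
print(bot.job_done())"
```

```text
the job is handed in; nothing more can be done
None
```

I pushed the chalk drawer (left) out to its full stop, then pushed the disc drawer (right) fully shut, and handed the job in at about 15 s; both stops were felt as contact force and the final outlines match open and shut to within a few mm, though the shut disc itself was out of camera view.

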